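# Stroke-check the spring plungers of a part nest

### The job

Check that the four brass spring plungers of the curved row on the aluminium nest move freely: starting at the end where the orange-capped tube lies, run the fingertips along the black line to the other end in one low sweep, staying close to the plungers' tops and pushing each of them down a little in turn, never as far as its stop. Finish while still holding the last plunger, and only that one, pressed part-way down (a few millimetres) with the fingertips. Pick nothing up, and do not shift the nest, the tubes or the other things on the desk.

Things in the scene. Friction and masses are not known exactly. Their poses are not given: they have to be found in the camera images.
- nest: part nest: a heavy loose aluminium plate (2.5 kg), 80 x 230 mm, upper face 20 mm above the desk, lying on rubber feet; four brass spring plungers stand on it in a curved row joined by a black line. Origin at the centre of its underside, x across the plate, y along it, z up. In the nest's frame the plungers 1 to 4 stand at (x, y) = (15, 88), (-9, 31), (-9, -31), (15, -88) mm, on an arc of 160 mm radius about (148, 0); pitch about 62 mm.
- plunger_1_top (a point): top of the domed brass head of plunger 1 (head 31 mm across, spherical with 24 mm radius, in a black sleeve 38 mm across whose rim is 28 mm above the desk); 46 mm above the desk when free, moves down with the plunger. Number 1 is at the nest's +y end, 4 at its -y end. A fingertip kept about 3 mm below the free top slides over the head and pushes it down
- plunger_2_top (a point): top of the domed brass head of plunger 2 (head 31 mm across, spherical with 24 mm radius, in a black sleeve 38 mm across whose rim is 28 mm above the desk); 46 mm above the desk when free, moves down with the plunger. Number 1 is at the nest's +y end, 4 at its -y end. A fingertip kept about 3 mm below the free top slides over the head and pushes it down
- plunger_3_top (a point): top of the domed brass head of plunger 3 (head 31 mm across, spherical with 24 mm radius, in a black sleeve 38 mm across whose rim is 28 mm above the desk); 46 mm above the desk when free, moves down with the plunger. Number 1 is at the nest's +y end, 4 at its -y end. A fingertip kept about 3 mm below the free top slides over the head and pushes it down
- plunger_4_top (a point): top of the domed brass head of plunger 4 (head 31 mm across, spherical with 24 mm radius, in a black sleeve 38 mm across whose rim is 28 mm above the desk); 46 mm above the desk when free, moves down with the plunger. Number 1 is at the nest's +y end, 4 at its -y end. A fingertip kept about 3 mm below the free top slides over the head and pushes it down
- plunger_1 (a joint): how far plunger 1 is pushed down, m: 0 free, 0.008 at its stop; spring of about 1 N at 0 and 4 N at the stop, springs back when released
- plunger_2 (a joint): how far plunger 2 is pushed down, m: 0 free, 0.008 at its stop; spring of about 1 N at 0 and 4 N at the stop, springs back when released
- plunger_3 (a joint): how far plunger 3 is pushed down, m: 0 free, 0.008 at its stop; spring of about 1 N at 0 and 4 N at the stop, springs back when released
- plunger_4 (a joint): how far plunger 4 is pushed down, m: 0 free, 0.008 at its stop; spring of about 1 N at 0 and 4 N at the stop, springs back when released
- between_1 (a point): point above the black line half-way between plungers 1 and 2, at the height of the free tops (46 mm above the desk)
- between_2 (a point): point above the black line half-way between plungers 2 and 3, at the height of the free tops (46 mm above the desk)
- between_3 (a point): point above the black line half-way between plungers 3 and 4, at the height of the free tops (46 mm above the desk)
- orange_tube: small square drill tube with an orange cap, 15 x 89 x 14 mm, lying on the desk across one end of the nest, about 57 mm beyond the end plunger: marks the end to begin at. Origin at the centre of its underside, y along it
- blue_tube: the same tube with a blue cap, at the other end of the nest, where the sweep finishes
- gauge_block: steel gauge block, 16 x 34 x 15 mm, lying beside the nest; leave alone. Origin at the centre of its underside
- marker_pen: marker pen lying on the right, 17 x 135 x 16 mm; leave alone
- eyepiece: black eyepiece standing on the left, 34 mm across, 40 mm high; leave alone
- screwdriver: yellow-handled screwdriver lying at the far left, 26 x 176 x 22 mm; leave alone. Beyond it a fixed divider panel, higher than the gripper at the start, stands along the left side of the desk at y = about 0.45 m, from x = about 0.35 m onward: go round its near end
Things that resemble listed ones, but are neither listed nor needed, are in the scene too. Leave any green or purple look-alike of the orange_tube alone.

How it is judged (in metres and radians):
On the way, in this order (a step that is already met when the one before it is completed fails the run):
1. the first plunger, counted from the orange-capped tube's end, is pushed down more than 1 mm (((y of orange_tube in the frame of nest above 0 m and value of joint plunger_1 above 0.001 m) or (y of orange_tube in the frame of nest below 0 m and value of joint plunger_4 above 0.001 m))), for 0.05 s.
2. the fingertips pass low (less than about 20 mm above the plungers' tops) over the line between the first and the second plunger (((y of orange_tube in the frame of nest above 0 m and horizontal distance between the grasp point and between_1 below 0.02 m and z of the grasp point in the frame of nest below 0.085 m) or (y of orange_tube in the frame of nest below 0 m and horizontal distance between the grasp point and between_3 below 0.02 m and z of the grasp point in the frame of nest below 0.085 m))).
3. the second plunger, counted from the orange-capped tube's end, is pushed down more than 1 mm (((y of orange_tube in the frame of nest above 0 m and value of joint plunger_2 above 0.001 m) or (y of orange_tube in the frame of nest below 0 m and value of joint plunger_3 above 0.001 m))), for 0.05 s.
4. the fingertips pass low (less than about 20 mm above the plungers' tops) over the line between the second and the third plunger (((y of orange_tube in the frame of nest above 0 m and horizontal distance between the grasp point and between_2 below 0.02 m and z of the grasp point in the frame of nest below 0.085 m) or (y of orange_tube in the frame of nest below 0 m and horizontal distance between the grasp point and between_2 below 0.02 m and z of the grasp point in the frame of nest below 0.085 m))).
5. the third plunger, counted from the orange-capped tube's end, is pushed down more than 1 mm (((y of orange_tube in the frame of nest above 0 m and value of joint plunger_3 above 0.001 m) or (y of orange_tube in the frame of nest below 0 m and value of joint plunger_2 above 0.001 m))), for 0.05 s.
6. the fingertips pass low (less than about 20 mm above the plungers' tops) over the line between the third and the fourth plunger (((y of orange_tube in the frame of nest above 0 m and horizontal distance between the grasp point and between_3 below 0.02 m and z of the grasp point in the frame of nest below 0.085 m) or (y of orange_tube in the frame of nest below 0 m and horizontal distance between the grasp point and between_1 below 0.02 m and z of the grasp point in the frame of nest below 0.085 m))).
7. the fourth plunger, counted from the orange-capped tube's end, is pushed down more than 1 mm (((y of orange_tube in the frame of nest above 0 m and value of joint plunger_4 above 0.001 m) or (y of orange_tube in the frame of nest below 0 m and value of joint plunger_1 above 0.001 m))), for 0.05 s.
At the end, for the whole second after the job is handed in: the fingertips hold the last plunger (at the blue-capped tube's end) pushed down 1.5 to 6 mm of its 8 mm, touching it with more than 0.3 N; the other three plungers are up (less than 1 mm down); the nest is within 12 mm and everything else within 15 mm of where it was (((y of orange_tube in the frame of nest above 0 m and value of joint plunger_4 between 0.0015 and 0.006 m and value of joint each of plunger_1, plunger_2, plunger_3 below 0.001 m) or (y of orange_tube in the frame of nest below 0 m and value of joint plunger_1 between 0.0015 and 0.006 m and value of joint each of plunger_2, plunger_3, plunger_4 below 0.001 m)) and contact force between the fingers and nest above 0.3 N and not (distance of nest from where it was at the start of the episode above 0.012 m) and not (distance of orange_tube from where it was at the start of the episode above 0.015 m) and not (distance of blue_tube from where it was at the start of the episode above 0.015 m) and not (distance of gauge_block from where it was at the start of the episode above 0.015 m) and not (distance of marker_pen from where it was at the start of the episode above 0.015 m) and not (distance of eyepiece from where it was at the start of the episode above 0.015 m) and not (distance of screwdriver from where it was at the start of the episode above 0.015 m)); the arm keeps its last pose, push and grip.
It fails at once if a plunger is driven to its stop (more than 7 mm of 8) (value of joint any of plunger_1, plunger_2, plunger_3, plunger_4 above 0.007 m).
It fails at once if the nest is shifted or lifted by more than 12 mm (distance of nest from where it was at the start of the episode above 0.012 m).
It fails at once if a tube or another thing on the desk is moved or lifted by more than 15 mm (distance of any of orange_tube, blue_tube, gauge_block, marker_pen, eyepiece, screwdriver from where it was at the start of the episode above 0.015 m).
It also fails if it takes over 40 s, if anything falls off the work surface, if the arm or the gripper's body presses on something with over 40 N, if the wrist force passes 120 N, or if a joint passes its speed limit or range.

### The arm

A 7-joint arm with a two-finger parallel gripper is mounted at the origin on a cart in front of the work surface, level with it; the furniture and walls round the work are solid. World frame = base frame: x ahead of the robot, y to its left, z up, the work surface at z = 0. Lengths are in m, angles in degrees, forces in N, time in s.
With the tool pointing down it reaches from about 0.425 to 0.95 m from the base axis. Payload 4.7 kg.
Tool frame: the origin (TCP) lies at the very end of the fingers, on their centre line; the grasp point (between the pads) lies 19 mm behind it; x points along the fingers, y is the direction in which the jaws open and shut, and the axes are right-handed (so a half turn about x gives the same grasp; the last joint's range is limited). The gripper opens to 85 mm and grips with 20 to 120 N. Pads are 22 mm wide; open, the fingers measure 114 mm over their backs; the gripper's body (76 mm by 85 mm) begins 54 mm behind the grasp point. The pads swing forward as they close: fully open they stand 13 mm farther back than shut.
Start: joints at [69.276, 26.849, -2.785, 87.806, 1.381, 65.374, -4.715], TCP at [0.221, -0.638, 0.193] pointing down, gripper open.
Joint ranges: [-148.3, 148.3], [-19.14, 114.17], [-79.39, 73.82], [5.75, 140.21], [-59.74, 239.74], [12.07, 113.84], [-152.46, 152.46]. Speed limits (degrees/s): [147.25, 147.25, 180, 180, 180, 180, 180].

### API

Orientations are given as [roll, pitch, yaw] about the fixed x, y, z axes, in that order (R = Rz(yaw) Ry(pitch) Rx(roll)).
In Python, from bench import manip gives the robot as it stands. The module is installed in compiled form; this text tells all that it offers.
- The arm moves only by the tool drive_tool, never from a script. Its argument "deltas" is a list of rows, each a list of 6 numbers: the shift along the tool's x, y, z in cm, then the turn, a rotation vector about the tool's x, y, z in degrees. A call has exactly 5 rows; each row shifts and turns the commanded pose from where the row before left it, along the tool's axes as they then stand; what a row does not reach is not made up. A row lasts 1/12 s, in which the tool goes at most 41.7 mm and 7.16 degrees, less where a joint would pass 70% of its speed; a pose out of reach is approached as far as the arm can. A call with a gripper value outside its range is refused whole. "gripper" is the opening, from -1 (shut) to 1 (fully open), set as the call begins (left out, the last holds). The fingers move at their own pace and stop on an object; "squeeze" is the grip in N (left out, the last holds). Time passes only in rows, so rows that do not move let the fingers close, or fill a call up. It gives the time, the measured TCP pose, the force and the opening at its end, in the units of the state.
- manip.read_state(): the state, without advancing time (a new reading comes with each control period).
- manip.snapshot(name): name is "scene" or "top" or "wrist"; returns a dict with "color" (384x512x3 uint8, blue, green, red), "z_map" (384x512 float32, m along the optical axis (not along the pixel's ray), 0 where there is no reading), "mtx" (3x3 intrinsics, pixels), "k1" (the pictures are not rectified: a ray, as slopes to the right and down, at radius r is drawn at 1 + k1 r^2 times it, then the intrinsics apply), "R" (3x3) and "t" (3): a world point X has camera coordinates R X + t. Camera axes: x right, y down, z forward; pixel columns grow to the right and rows downward; lengths in m; the calibration is good to about 2 mm. A picture is of the moment at which its call begins.
- manip.hand_in(): hands the job in, once; it reports no verdict.
The state is a dict: "time": time; "qpos": joint angles; "dq": joint speeds; "joint_torque": joint torques, N m; "tcp_pos": TCP position; "ee_rot": TCP orientation; "wrist_force": force on the tool from outside, world axes, zero at the start; "moment": the same for the moment, N m; "finger_gap": finger opening in m.
Only numpy, scipy, OpenCV 4.12 (cv2) and the standard library are available. Lean on these libraries where they do the work, as an engineer would, in place of code of your own. Each camera call takes 0.05 s, during which the arm holds its last target.

## Working session

There is one attempt and no reset: what is moved stays moved. The work goes in short steps, Python scripts to look and compute and a tool call to move; the robot and the scene stay as the last step left them, time stands still between calls to the robot, and variables do not carry over. Pictures are saved under pics/ and viewed, and the job is handed in when it is done.

Besides the shell and the picture viewer there is one more tool, called after "Request:" in YAML: its name, and indented under it one key for each argument. drive_tool: Moves the arm, as the interface text tells. Its arguments: {"type":"object","properties":{"deltas":{"type":"array"},"gripper":{"type":"number"},"squeeze":{"type":"number"}},"required":["deltas"]}

```bash
mkdir -p pics; python3 - <<'E'
from bench import manip
import cv2,pickle
s=manip.read_state();print(s)
d={}
for n in("scene","top","wrist"):
    f=manip.snapshot(n);d[n]=f;cv2.imwrite(f"pics/{n}0.png",f["color"])
    print(n,f["mtx"].tolist(),f["k1"],f["R"].round(3).tolist(),f["t"].round(3).tolist())
pickle.dump(d,open("snap0.pkl","wb"))
E
```

```text
{'time': 0.0, 'qpos': array([69.27634124, 26.89720705, -2.78503635, 87.87297488,  1.38190907,
       65.37390144, -4.71539698]), 'dq': array([ 0.1478847 ,  0.05353481, -0.00921803,  0.00520385, -0.00751766,
        0.03405537,  0.01316323]), 'joint_torque': array([ 3.04922642e-04, -5.10295272e+01, -4.67137469e-02, -2.37708807e+01,
        1.06591423e-02,  7.57194852e-03, -8.58840679e-06]), 'tcp_pos': array([ 0.22031296, -0.63735023,  0.19166822]), 'ee_rot': array([-87.5905173 ,  89.88951667, 111.4802463 ]), 'wrist_force': array([-0.54249892,  0.20468509, -0.62122654]), 'moment': array([ 0.05245167, -0.00271311, -0.05345601]), 'finger_gap': 0.08548800870506687}
scene [[378.30573979675046, 0.0, 255.4181005928088], [0.0, 378.30573979675046, 192.38383179327212], [0.0, 0.0, 1.0]] 0.0436916010432579 [[-0.448, -0.894, -0.019], [-0.582, 0.308, -0.752], [0.678, -0.326, -0.659]] [0.261, 0.335, 0.913]
top [[473.2732161170292, 0.0, 256.44868804917866], [0.0, 473.2732161170292, 191.04399276944127], [0.0, 0.0, 1.0]] 0.004616836591417663 [[0.001, -1.0, 0.009], [-0.989, -0.003, -0.146], [0.146, -0.009, -0.989]] [0.01, 0.516, 1.327]
wrist [[319.12140635404353, 0.0, 252.26221890388194], [0.0, 319.12140635404353, 196.35090637206886], [0.0, 0.0, 1.0]] -0.017880078123735547 [[0.327, -0.945, -0.002], [-0.908, -0.314, 0.277], [-0.263, -0.088, -0.961]] [-0.674, -0.036, 0.38]
```

View pics/top0.png

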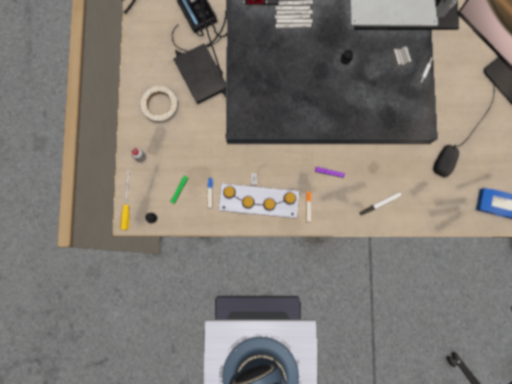

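View pics/scene0.png

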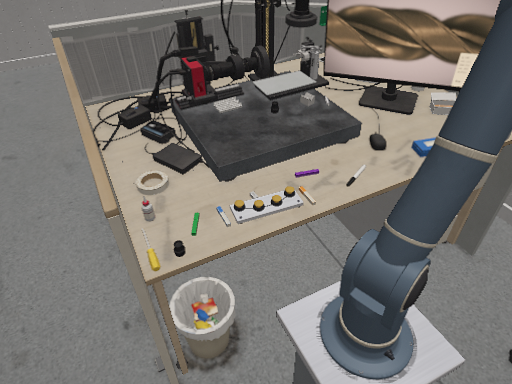

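The top view shows the nest at about (259,200), with brass heads at (229,192), (249,202), (270,204) and (290,198). Orange tube is on the right at (309,206), blue on the left at (210,192). I'll measure the heads in two views.

```bash
cat > h.py <<'E'
import numpy as np,cv2
P=np.array([[15,88],[-9,31],[-9,-31],[15,-88]])/1000.
def ray(f,uv):
    M=f["mtx"];uv=np.atleast_2d(uv).astype(float)
    d=(uv-[M[0,2],M[1,2]])/[M[0,0],M[1,1]];u=d.copy()
    for _ in range(20): u=d/(1+f["k1"]*(u**2).sum(1,keepdims=True))
    v=np.c_[u,np.ones(len(u))]@f["R"]; o=-f["R"].T@f["t"]
    return o,v
def plane(f,uv,z):
    o,v=ray(f,uv); return o+v*((z-o[2])/v[:,2])[:,None]
def proj(f,X):
    c=np.atleast_2d(X)@f["R"].T+f["t"];s=c[:,:2]/c[:,2:];s=s*(1+f["k1"]*(s**2).sum(1,keepdims=True))
    return s*[f["mtx"][0,0],f["mtx"][1,1]]+[f["mtx"][0,2],f["mtx"][1,2]]
def blobs(f,lo,hi,amin=8):
    m=cv2.inRange(cv2.cvtColor(f["color"],cv2.COLOR_BGR2HSV),lo,hi)
    n,l,s,c=cv2.connectedComponentsWithStats(m)
    return [(c[i].round(1),s[i,4]) for i in range(1,n) if s[i,4]>=amin]
def fit(W):  # nest xy -> world xy
    a=P.mean(0);b=W.mean(0);H=(P-a).T@(W-b);U,_,V=np.linalg.svd(H)
    R=V.T@np.diag([1,np.sign(np.linalg.det(V.T@U.T))])@U.T
    return R,b-R@a
E
python3 - <<'E'
import pickle;from h import *
d=pickle.load(open("snap0.pkl","rb"))
for n in("top","scene"):
    f=d[n]; b=blobs(f,(15,110,90),(32,255,255))
    for c,a in b: print(n,c,a,plane(f,c,.038)[0].round(4))
for n in("top","scene"):
    img=d[n]["color"]; c=(200,150,120,85) if n=="top" else (200,150,130,80)
    x,y,w,h=c; cv2.imwrite(f"pics/{n}0z.png",cv2.resize(img[y:y+h,x:x+w],None,fx=6,fy=6,interpolation=cv2.INTER_CUBIC))
E
```

```text
top [505.6   6.4] 180 [ 1.0908 -0.7523  0.038 ]
top [228.7 191.6] 84 [0.5144 0.0911 0.038 ]
top [289.6 197.6] 85 [ 0.4974 -0.0842  0.038 ]
top [247.7 201.6] 84 [0.4855 0.0363 0.038 ]
top [269.2 203.7] 86 [ 0.4796 -0.0254  0.038 ]
top [124.8 217.4] 211 [0.4392 0.3863 0.038 ]
scene [266.6   9.7] 9 [ 2.2785 -0.942   0.038 ]
scene [266.5  20. ] 11 [ 2.0779 -0.835   0.038 ]
scene [191.9  25.4] 14 [ 2.2256 -0.3577  0.038 ]
scene [194.4  41.6] 16 [ 1.94   -0.2718  0.038 ]
scene [289.1 189.5] 49 [ 0.4986 -0.0839  0.038 ]
scene [302.2 188.6] 17 [ 0.4822 -0.1245  0.038 ]
scene [276.1 198.2] 51 [ 0.481  -0.0251  0.038 ]
scene [238.9 203.1] 53 [0.5161 0.0912 0.038 ]
scene [258.2 203.2] 54 [0.4869 0.0369 0.038 ]
scene [153.1 259.7] 183 [0.4187 0.3954 0.038 ]
scene [197.  304.1] 14 [0.2319 0.3357 0.038 ]
scene [207.3 308.5] 26 [0.2088 0.3176 0.038 ]
scene [201.4 324.3] 96 [0.1763 0.3448 0.038 ]
```

View pics/wrist0.png

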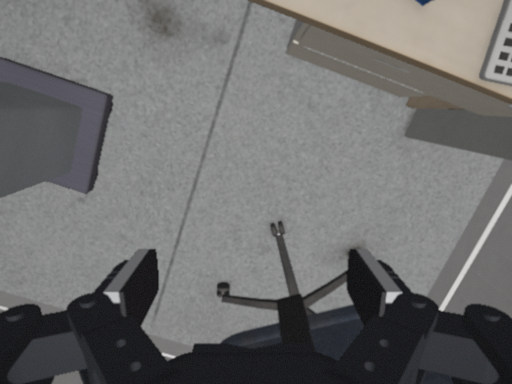

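```bash
cat >> h.py <<'E'
from scipy.spatial.transform import Rotation as Ro
def tool(s): return Ro.from_euler("xyz",s["ee_rot"],degrees=True).as_matrix()
E
python3 - <<'E'
from h import *;from bench import manip
W=np.array([[.5144,.0911],[.4855,.0363],[.4796,-.0254],[.4974,-.0842]]);W2=np.array([[.5161,.0912],[.4869,.0369],[.481,-.0251],[.4986,-.0839]])
W=(W+W2)/2
R,t=fit(W);F=P@R.T+t
print("yaw",np.degrees(np.arctan2(R[1,0],R[0,0])),"resid mm",((F-W)*1e3).round(1).tolist())
print("heads",F.round(4).tolist(),"mid",((F[1:]+F[:-1])/2).round(4).tolist(), "ctr",t, "arc c",(R@[.148,0]+t))
s=manip.read_state();print(tool(s).round(3).tolist(),s["tcp_pos"],s["wrist_force"])
E
```

```text
yaw -5.591078747354744 resid mm [[0.2, -0.1], [-0.2, 0.0], [-0.3, 0.2], [0.3, -0.1]]
heads [[0.5155, 0.091], [0.486, 0.0366], [0.48, -0.0251], [0.4983, -0.0841]] mid [[0.5007, 0.0638], [0.483, 0.0058], [0.4891, -0.0546]] ctr [0.49195177 0.00490478] arc c [ 0.63924767 -0.00951455]
[[-0.001, 0.327, -0.945], [0.001, -0.945, -0.327], [-1.0, -0.002, 0.0]] [ 0.22038733 -0.63745178  0.19187233] [-0.13187578  0.16192542 -1.06565266]
```

View pics/top0z.png

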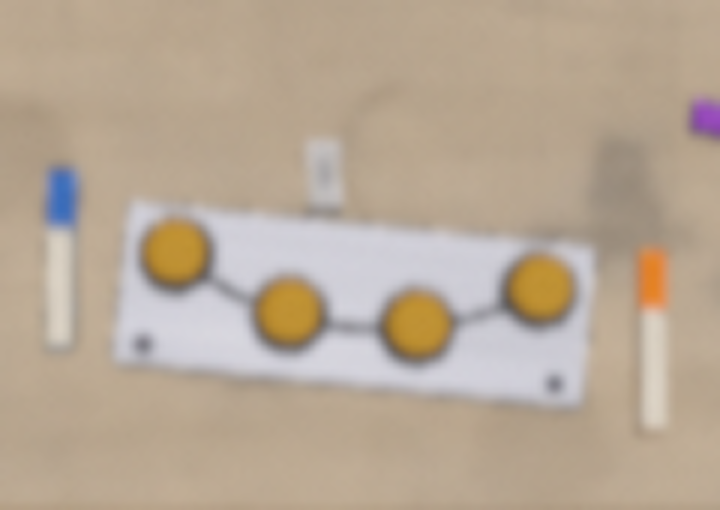

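Request:
drive_tool:
  deltas:
    - [0,0,0,6.4,0,0]
    - [0,0,0,6.4,0,0]
    - [0,0,0,6.3,0,0]
    - [0,-2,-1,0,0,0]
    - [0,-2,-1,0,0,0]
  gripper: -1
  squeeze: 20

```text
time: 0.57
tcp_pos: [0.2395, -0.5981, 0.1919]
ee_rot: [-21.8, 89.9, 158.0]
wrist_force: [-0.2, -0.2, -0.9]
finger_gap: 0.0254
```

Request:
drive_tool:
  deltas:
    - [0,-3,-1.8,0,0,0]
    - [0,-3,-1.8,0,0,0]
    - [0,-3,-1.8,0,0,0]
    - [0,-3,-1.8,0,0,0]
    - [0,-3,-1.8,0,0,0]

```text
time: 0.98
tcp_pos: [0.3311, -0.4463, 0.1925]
ee_rot: [-47.6, 90.0, 132.3]
wrist_force: [1.1, -0.4, -0.5]
finger_gap: 0.0002
```

Request:
drive_tool:
  deltas:
    - [0,-3,-1.8,0,0,0]
    - [0,-3,-1.8,0,0,0]
    - [0,-3,-1.8,0,0,0]
    - [0,-3,-1.8,0,0,0]
    - [0,-3,-1.8,0,0,0]

```text
time: 1.4
tcp_pos: [0.4211, -0.2964, 0.1927]
ee_rot: [16.6, 90.0, -163.5]
wrist_force: [0.1, -1.0, -0.2]
finger_gap: -0.0002
```

Request:
drive_tool:
  deltas:
    - [1,-3,-1.6,0,0,0]
    - [1,-3,-1.6,0,0,0]
    - [1,-3,-1.6,0,0,0]
    - [1,-2.5,-1.4,0,0,0]
    - [1,-2,-1,0,0,0]

```text
time: 1.82
tcp_pos: [0.4939, -0.1603, 0.1423]
ee_rot: [-134.6, 89.9, 45.5]
wrist_force: [0.8, -1.3, -0.3]
finger_gap: -0.0002
```

```bash
python3 - <<'E'
from h import *;from bench import manip
import pickle
f=manip.snapshot("wrist");cv2.imwrite("pics/wrist1.png",f["color"]);pickle.dump(f,open("w1.pkl","wb"))
s=manip.read_state();print(s["tcp_pos"],s["ee_rot"],s["wrist_force"])
H=np.array([[0.5155,.091],[.486,.0366],[.48,-.0251],[.4983,-.0841]])
print("pred px",proj(f,np.c_[H,np.full(4,.042)]).round(1).tolist())
for c,a in blobs(f,(15,110,90),(32,255,255),60): print(c,a,plane(f,c,.038)[0].round(4))
z=f["z_map"]
for u,v in proj(f,np.c_[H,np.full(4,.046)]).round().astype(int):
    if 0<=u<512 and 0<=v<384:
        for uu in (u,):
            d=z[v,uu];o,r=ray(f,[uu,v]);print("top",(o+r[0]*d).round(4))
E
```

```text
[ 0.49452676 -0.15540792  0.14048708] [-75.76048294  89.73588956 104.69644329] [ 1.29651214  2.76915848 -0.36805485]
pred px [[-25.7, 161.4], [39.2, 193.0], [106.2, 199.4], [168.3, 180.2]]
[169.9 178.4] 870 [ 0.4991 -0.0846  0.038 ]
[ 41.2 190.9] 803 [0.4869 0.0371 0.038 ]
[107.8 197.2] 803 [ 0.4809 -0.025   0.038 ]
top [0.4862 0.0368 0.0462]
top [ 0.4796 -0.0247  0.0458]
top [ 0.4984 -0.0839  0.0457]
```

View pics/wrist1.png

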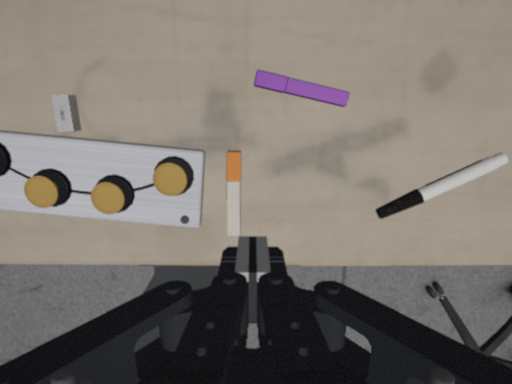

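Request:
drive_tool:
  deltas:
    - [2,-1.2,-0.6,0,0,0]
    - [2,-1.2,-0.6,0,0,0]
    - [2,-1.2,-0.6,0,0,0]
    - [2,-0.6,-0.2,0,0,0]
    - [0,0,0,0,0,0]

```text
time: 2.28
tcp_pos: [0.5102, -0.1189, 0.0593]
ee_rot: [-18.1, 89.6, 162.0]
wrist_force: [0.0, -0.0, 0.6]
finger_gap: -0.0001
```

Request:
drive_tool:
  deltas:
    - [0,0,0,0,0,0]
    - [0,0,0,0,0,0]
    - [0,0,0,0,0,0]
    - [0,0,0,0,0,0]
    - [0,0,0,0,0,0]

```text
time: 2.7
tcp_pos: [0.5133, -0.1219, 0.0637]
ee_rot: [158.8, 89.9, -21.3]
wrist_force: [0.2, -0.6, -0.6]
finger_gap: -0.0004
```

```bash
python3 - <<'E'
from h import *;from bench import manip
for i in range(4):
    f=manip.snapshot("wrist" if i<3 else "scene");s=manip.read_state();print(s["tcp_pos"].round(4),tool(s)[:,0].round(3),tool(s)[:,1].round(3),s["wrist_force"].round(2))
cv2.imwrite("pics/s2.png",cv2.resize(f["color"][130:260,180:340],None,fx=4,fy=4))
E
```

```text
[ 0.5132 -0.1217  0.0635] [ 0.001 -0.001 -1.   ] [-0.001 -1.     0.001] [ 0.05 -0.5  -0.87]
[ 0.5131 -0.1216  0.0633] [ 0.001 -0.    -1.   ] [-0.001 -1.     0.   ] [ 0.2  -0.13 -0.26]
[ 0.513  -0.1214  0.0632] [ 0.001 -0.    -1.   ] [-0.001 -1.     0.   ] [-1.1  -0.22  0.41]
[ 0.513  -0.1214  0.0631] [ 0.001 -0.    -1.   ] [-0.001 -1.     0.   ] [-0.16  0.07 -0.27]
```

View pics/s2.png

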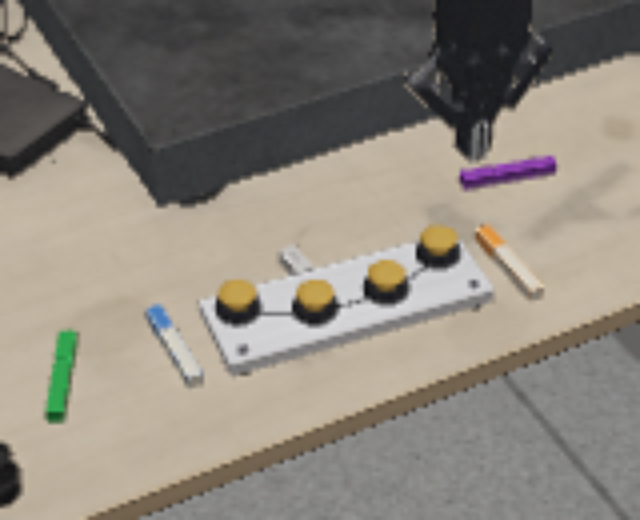

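Request:
drive_tool:
  deltas:
    - [0.5,0,0,0,0,0]
    - [0.5,0,0,0,0,0]
    - [0.5,0,0,0,0,0]
    - [0.3,0,0,0,0,0]
    - [0.2,0,0,0,0,0]

```text
time: 3.32
tcp_pos: [0.5123, -0.121, 0.0418]
ee_rot: [-10.7, 89.9, 169.3]
wrist_force: [-0.3, 0.4, 0.5]
finger_gap: 0.0003
```

Request:
drive_tool:
  deltas:
    - [0,0,0,0,0,0]
    - [0,0,0,0,0,0]
    - [0,0,0,0,0,0]
    - [0,0,0,0,0,0]
    - [0,0,0,0,0,0]

```text
time: 3.73
tcp_pos: [0.513, -0.1212, 0.0429]
ee_rot: [159.9, 90.0, -20.1]
wrist_force: [0.3, 0.2, 0.3]
finger_gap: -0.0003
```

```bash
python3 - <<'E'
from h import *;from bench import manip
F=[]
for i in range(4):
    f=manip.snapshot("wrist" if i<3 else "scene");s=manip.read_state();print(s["tcp_pos"].round(4),tool(s)[:,0].round(3),s["wrist_force"].round(2))
print(proj(f,s["tcp_pos"]))
cv2.imwrite("pics/s3.png",cv2.resize(f["color"][130:260,180:340],None,fx=4,fy=4))
E
```

```text
[ 0.513  -0.1212  0.0429] [ 0.001 -0.    -1.   ] [-0.8  -0.63 -0.26]
[ 0.513  -0.1212  0.0429] [ 0. -0. -1.] [-0.6  -0.04 -0.87]
[ 0.513  -0.1212  0.0429] [ 0. -0. -1.] [-0.69  0.1  -0.46]
[ 0.5129 -0.1211  0.0428] [ 0. -0. -1.] [0.44 0.19 1.19]
[[296.55182399 182.55714781]]
```

View pics/s3.png

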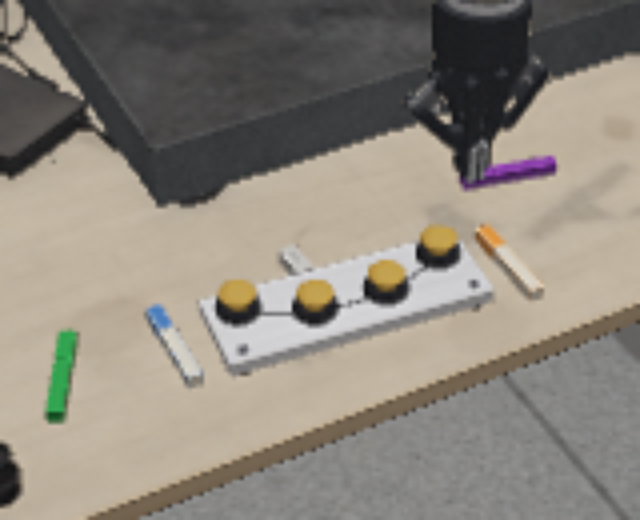

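The visible tip, at about (297,175), sits some 7 px above the projected TCP. I'll check this before touching anything.

```bash
python3 - <<'E'
from h import *;from bench import manip
import pickle
f=manip.snapshot("scene");w=manip.snapshot("wrist");t=manip.snapshot("top");s=manip.read_state()
pickle.dump((f,w,t,s),open("s3.pkl","wb"))
T=s["tcp_pos"];G=T+[0,0,.019]
for n,g in(("scene",f),("wrist",w),("top",t)): print(n,proj(g,np.array([T,G])).round(1).tolist())
for v in range(160,192,2):
    row=[]
    for u in range(290,304,3):
        d=f["z_map"][v,u];o,r=ray(f,[u,v]);row.append((o+r[0]*d).round(3).tolist())
    print(v,row[1:4])
a=cv2.resize(f["color"][150:200,265:330],None,fx=9,fy=9,interpolation=cv2.INTER_NEAREST)
p=(proj(f,T)[0]-[265,150])*9;cv2.circle(a,tuple(int(x) for x in p),4,(0,0,255),-1)
cv2.imwrite("pics/s4.png",a)
b=w["color"].copy();p=proj(w,T)[0];cv2.circle(b,tuple(int(x) for x in p),3,(0,0,255),-1);cv2.imwrite("pics/w4.png",b)
E
```

```text
scene [[296.6, 182.6], [296.9, 178.2]]
wrist [[252.1, 225.2], [252.1, 237.8]]
top [[302.5, 192.1], [303.2, 191.1]]
160 [[0.521, -0.107, 0.136], [0.499, -0.104, 0.152], [0.495, -0.113, 0.151]]
162 [[0.51, -0.1, 0.138], [0.497, -0.103, 0.145], [0.502, -0.118, 0.137]]
164 [[0.499, -0.093, 0.14], [0.501, -0.106, 0.134], [0.498, -0.116, 0.132]]
166 [[0.499, -0.094, 0.132], [0.499, -0.105, 0.128], [0.504, -0.12, 0.119]]
168 [[0.52, -0.108, 0.104], [0.507, -0.111, 0.112], [0.5, -0.118, 0.114]]
170 [[0.516, -0.106, 0.1], [0.501, -0.108, 0.109], [0.499, -0.118, 0.107]]
172 [[0.609, -0.167, 0.005], [0.502, -0.109, 0.1], [0.503, -0.121, 0.095]]
174 [[0.602, -0.163, 0.002], [0.509, -0.114, 0.085], [0.501, -0.121, 0.088]]
176 [[0.593, -0.158, 0.001], [0.582, -0.163, 0.006], [0.579, -0.174, 0.004]]
178 [[0.583, -0.151, 0.001], [0.575, -0.159, 0.003], [0.572, -0.17, 0.002]]
180 [[0.574, -0.146, 0.001], [0.568, -0.155, 0.001], [0.563, -0.164, 0.001]]
182 [[0.562, -0.138, 0.003], [0.559, -0.149, 0.001], [0.551, -0.157, 0.003]]
184 [[0.555, -0.135, -0.0], [0.548, -0.143, 0.002], [0.545, -0.154, -0.0]]
186 [[0.545, -0.128, 0.001], [0.537, -0.136, 0.004], [0.534, -0.147, 0.002]]
188 [[0.493, -0.095, 0.044], [0.531, -0.133, 0.0], [0.514, -0.134, 0.013]]
190 [[0.485, -0.091, 0.043], [0.52, -0.126, 0.002], [0.515, -0.134, 0.003]]
```

View pics/s4.png

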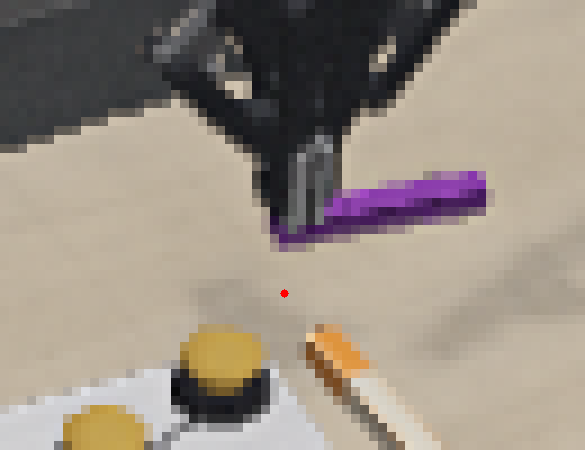

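View pics/w4.png

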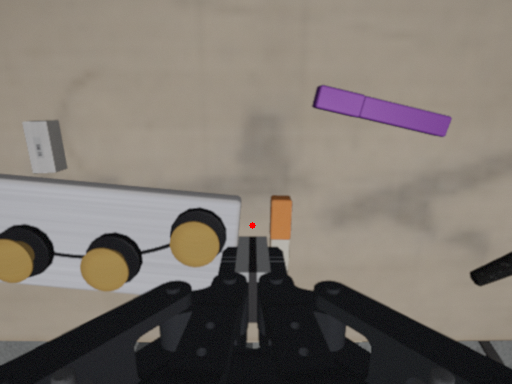

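```bash
python3 - <<'E'
from h import *
import pickle
f,w,t,s=pickle.load(open("s3.pkl","rb"));T=s["tcp_pos"]
for z in (.043,.053,.063,.073,.083):
  print(z,"scene front",proj(f,[.502,-.121,z]).round(1),"wrist front(+x side)",proj(w,[.524,-.121,z]).round(1), proj(w,[.502,-.121,z]).round(1))
for v in range(228,275,3):
  o=[]
  for u in (245,259):
    d=w["z_map"][v,u];c,r=ray(w,[u,v]);o.append((c+r[0]*d).round(4).tolist())
  print(v,o)
print("cam",(-w["R"].T@w["t"]).round(3), (w["R"]@tool(s)).round(3).tolist())
E
```

```text
0.043 scene front [[298.2 184.4]] wrist front(+x side) [[251.8 207.9]] [[251.9 241.8]]
0.053 scene front [[298.4 182.1]] wrist front(+x side) [[251.8 213.4]] [[251.9 248.9]]
0.063 scene front [[298.6 179.7]] wrist front(+x side) [[251.8 219.5]] [[251.8 256.7]]
0.073 scene front [[298.7 177.4]] wrist front(+x side) [[251.7 226.4]] [[251.8 265.4]]
0.083 scene front [[298.9 175. ]] wrist front(+x side) [[251.7 234.1]] [[251.8 275.2]]
228 [[0.4938, -0.1157, -0.0005], [0.4943, -0.1263, 0.0009]]
231 [[0.4916, -0.1157, 0.0001], [0.4914, -0.1263, -0.0003]]
234 [[0.4891, -0.1157, -0.0001], [0.4898, -0.1263, 0.0015]]
237 [[0.5239, -0.1179, 0.0863], [0.5242, -0.1244, 0.087]]
240 [[0.5238, -0.1179, 0.0893], [0.5242, -0.1243, 0.0903]]
243 [[0.5237, -0.118, 0.0924], [0.5241, -0.1243, 0.0933]]
246 [[0.5234, -0.1181, 0.0949], [0.5245, -0.1242, 0.0975]]
249 [[0.5239, -0.1182, 0.0992], [0.5236, -0.1242, 0.0984]]
252 [[0.5241, -0.1182, 0.1024], [0.5242, -0.1241, 0.1026]]
255 [[0.5239, -0.1183, 0.1048], [0.524, -0.124, 0.105]]
258 [[0.5241, -0.1184, 0.1078], [0.5239, -0.124, 0.1075]]
261 [[0.5243, -0.1184, 0.1108], [0.5239, -0.1239, 0.1101]]
264 [[0.5237, -0.1184, 0.112], [0.5243, -0.1239, 0.1132]]
267 [[0.5242, -0.1185, 0.1154], [0.5242, -0.1238, 0.1155]]
270 [[0.5235, -0.1185, 0.1164], [0.5239, -0.1238, 0.1172]]
273 [[0.5239, -0.1186, 0.1193], [0.524, -0.1238, 0.1195]]
cam [ 0.583 -0.121  0.224] [[0.001, 1.0, 0.0], [-0.278, -0.0, 0.961], [0.961, -0.001, 0.278]]
```

Both cameras put the visible fingertip at z≈0.085, about 42 mm above the reported TCP. So I'll pass slowly over the first plunger at the current height: that is the right height if the reading is true, and harmless if the tip really is higher. Forces and the picture will tell which.

Request:
drive_tool:
  deltas:
    - [0,-0.37,0.14,0,0,0]
    - [0,-0.37,0.14,0,0,0]
    - [0,-0.37,0.14,0,0,0]
    - [0,-0.37,0.14,0,0,0]
    - [0,-0.37,0.14,0,0,0]

```text
time: 4.5
tcp_pos: [0.5057, -0.102, 0.0427]
ee_rot: [-70.3, 90.0, 109.7]
wrist_force: [-0.4, 0.6, 0.5]
finger_gap: -0.0002
```

```bash
python3 - <<'E'
from h import *;from bench import manip
for i in range(6):
    f=manip.snapshot("wrist" if i<5 else "scene");s=manip.read_state();print(s["tcp_pos"].round(4),s["wrist_force"].round(2),s["moment"].round(3))
    if i==0: cv2.imwrite("pics/w5.png",f["color"])
cv2.imwrite("pics/s5.png",cv2.resize(f["color"][140:220,220:340],None,fx=6,fy=6))
E
```

```text
[ 0.5054 -0.1011  0.0427] [-1.06  0.57 -0.07] [ 0.017  0.005 -0.003]
[ 0.5056 -0.1016  0.0428] [ 0.41 -0.62  0.58] [-0.001  0.059  0.042]
[ 0.5058 -0.1021  0.0428] [ 0.55  0.14 -0.34] [-0.004  0.057 -0.051]
[ 0.5059 -0.1025  0.0428] [ 0.05 -0.69 -0.2 ] [-0.006 -0.046 -0.022]
[ 0.5059 -0.1027  0.0428] [ 0.34  1.18 -0.12] [ 0.008  0.017 -0.009]
[ 0.506  -0.1028  0.0428] [-0.31  0.34 -0.27] [ 0.026 -0.02   0.009]
```

View pics/s5.png

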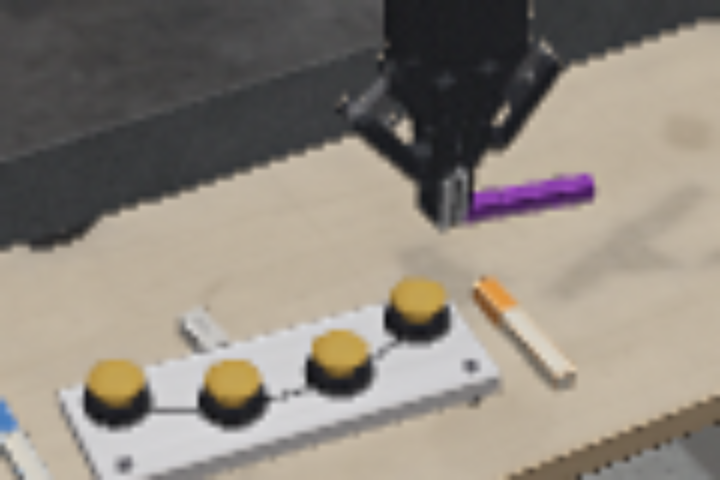

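View pics/w5.png

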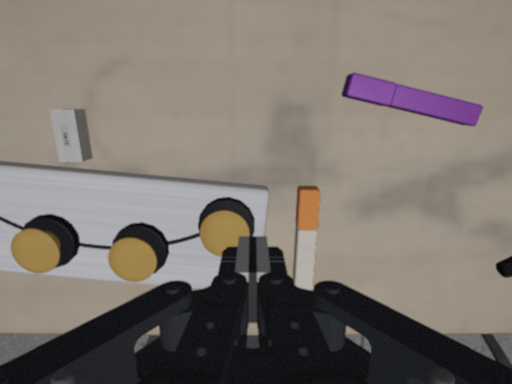

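Request:
drive_tool:
  deltas:
    - [0,-0.37,0.15,0,0,0]
    - [0,-0.37,0.15,0,0,0]
    - [0,-0.37,0.15,0,0,0]
    - [0,-0.37,0.15,0,0,0]
    - [0,-0.37,0.15,0,0,0]

```text
time: 5.22
tcp_pos: [0.4982, -0.0836, 0.0427]
ee_rot: [-115.6, 90.0, 64.4]
wrist_force: [0.0, -0.1, 0.5]
finger_gap: 0.0002
```

Request:
drive_tool:
  deltas:
    - [0,0,0,0,0,0]
    - [0,0,0,0,0,0]
    - [0,0,0,0,0,0]
    - [0,0,0,0,0,0]
    - [0,0,0,0,0,0]

```text
time: 5.63
tcp_pos: [0.4984, -0.0844, 0.0427]
ee_rot: [128.0, 90.0, -52.1]
wrist_force: [-0.3, 0.6, -0.5]
finger_gap: -0.0
```

```bash
python3 - <<'E'
from h import *;from bench import manip
ff=[]
for i in range(6):
    f=manip.snapshot("wrist" if i<5 else "scene");s=manip.read_state();ff.append(s["wrist_force"])
    if i==0: cv2.imwrite("pics/w6.png",f["color"]);w=f
print(s["tcp_pos"],s["qpos"],np.mean(ff,0))
for v in range(210,260,4):
    d=w["z_map"][v,252-6];c,r=ray(w,[246,v]);print(v,(c+r[0]*d).round(4))
cv2.imwrite("pics/s6.png",cv2.resize(f["color"][140:220,220:340],None,fx=6,fy=6))
E
```

```text
[ 0.49841118 -0.08415387  0.04271128] [ 16.20548802  23.0688784  -14.04907538 118.098323     8.55407599
  39.76417241 -93.39063961] [-0.41900071  0.15330965 -0.08152093]
210 [ 0.5086 -0.0807  0.0441]
214 [ 0.5062 -0.0807  0.0443]
218 [ 0.5038 -0.0807  0.0447]
222 [ 0.5014 -0.0807  0.045 ]
226 [ 0.4991 -0.0807  0.0456]
230 [ 0.4964 -0.0807  0.0453]
234 [ 0.4935 -0.0807  0.0446]
238 [ 0.5093 -0.0816  0.087 ]
242 [ 0.5096 -0.0817  0.0921]
246 [ 0.5091 -0.0817  0.0953]
250 [ 0.5092 -0.0818  0.0995]
254 [ 0.5096 -0.0819  0.104 ]
258 [ 0.5098 -0.082   0.108 ]
```

View pics/s6.png

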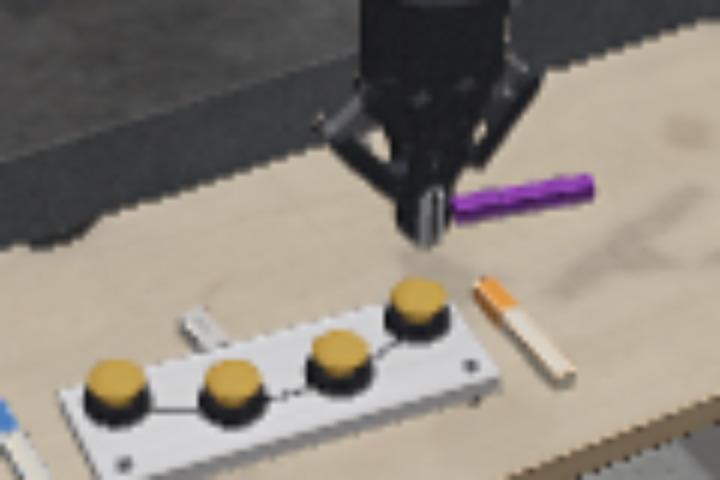

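View pics/w6.png

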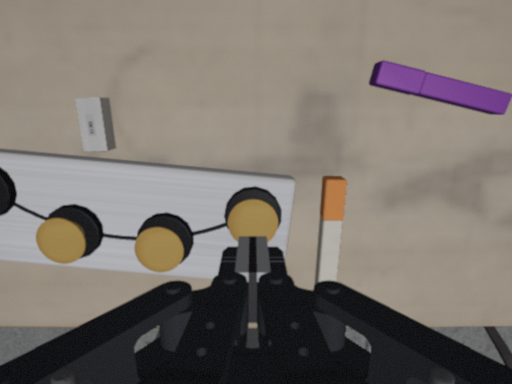

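No contact, the plunger under the finger still stands at 0.0455, and the depth map puts the finger end at about 0.085. So the reported z is some 42 mm lower than the real fingertip, while x and y agree. I'll descend slowly onto plunger 4 to find the true height by contact.

Request:
drive_tool:
  deltas:
    - [0.8,0,0,0,0,0]
    - [0.8,0,0,0,0,0]
    - [0.7,0,0,0,0,0]
    - [0.4,0,0,0,0,0]
    - [0.2,0,0,0,0,0]

```text
time: 6.35
tcp_pos: [0.4976, -0.084, 0.0125]
ee_rot: [-7.5, 89.9, 172.4]
wrist_force: [0.1, 0.1, 0.6]
finger_gap: 0.0
```

Request:
drive_tool:
  deltas:
    - [0.1,0,0,0,0,0]
    - [0.1,0,0,0,0,0]
    - [0,0,0,0,0,0]
    - [0,0,0,0,0,0]
    - [0,0,0,0,0,0]

```text
time: 6.77
tcp_pos: [0.4986, -0.0842, 0.012]
ee_rot: [167.9, 90.0, -12.1]
wrist_force: [0.0, 0.2, -0.0]
finger_gap: 0.0003
```

```bash
cat >> h.py <<'E'
def look(tag,rows=range(200,262,3)):
    from bench import manip
    ff=[];pp=[]
    for i in range(6):
        f=manip.snapshot("wrist" if i<5 else "scene");s=manip.read_state();ff.append(s["wrist_force"]);pp.append(s["tcp_pos"])
        if i==0: w=f;cv2.imwrite(f"pics/w{tag}.png",f["color"])
    cv2.imwrite(f"pics/s{tag}.png",cv2.resize(f["color"][140:220,220:340],None,fx=6,fy=6,interpolation=cv2.INTER_CUBIC))
    print(s["time"],np.round(pp[0],4),np.round(pp[-1],4),"F",np.mean(ff,0).round(2))
    for v in rows:
        u=np.arange(246,259,4);d=w["z_map"][v,u];c,r=ray(w,np.c_[u,np.full(len(u),v)]);X=c+r*d[:,None];print(v,np.median(X,0).round(4),end="; ")
E
python3 -c "
from h import *;look('7')"
```

```text
7.0667 [ 0.4986 -0.0842  0.012 ] [ 0.4984 -0.0841  0.0118] F [ 0.07  0.06 -0.27]
200 [ 0.5169 -0.0841  0.0196]; 203 [ 0.5173 -0.0841  0.0267]; 206 [ 0.5159 -0.0841  0.0276]; 209 [ 0.5143 -0.0841  0.0281]; 212 [ 0.5125 -0.0841  0.028 ]; 215 [ 0.5109 -0.0841  0.0283]; 218 [ 0.5137 -0.0841  0.0407]; 221 [ 0.5125 -0.0841  0.042 ]; 224 [ 0.5112 -0.0841  0.0428]; 227 [ 0.5098 -0.0841  0.0434]; 230 [ 0.5084 -0.0841  0.0438]; 233 [ 0.5068 -0.0841  0.044 ]; 236 [ 0.5056 -0.0841  0.0449]; 239 [ 0.5096 -0.0842  0.0577]; 242 [ 0.5096 -0.0842  0.0611]; 245 [ 0.51   -0.0842  0.0651]; 248 [ 0.5097 -0.0842  0.0676]; 251 [ 0.5097 -0.0847  0.0704]; 254 [ 0.5099 -0.0842  0.0736]; 257 [ 0.5096 -0.0842  0.0758]; 260 [ 0.5098 -0.0842  0.0788];
```

View pics/s7.png

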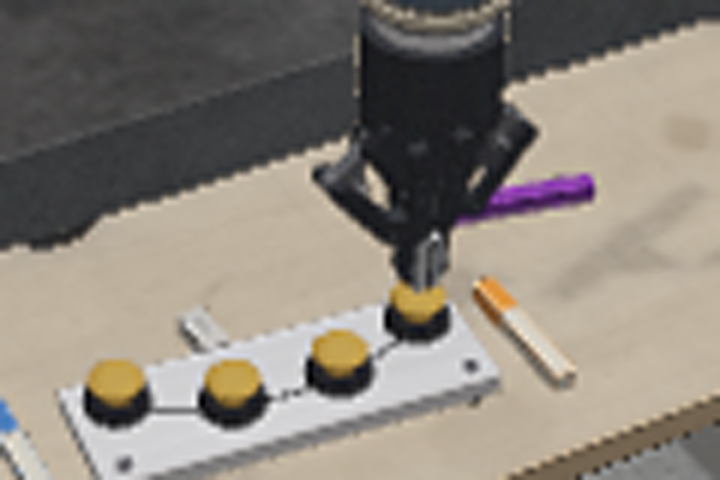

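The tip is now about 8–9 mm above the head, with no force yet. I'll creep down.

Request:
drive_tool:
  deltas:
    - [0.2,0,0,0,0,0]
    - [0.2,0,0,0,0,0]
    - [0.2,0,0,0,0,0]
    - [0.1,0,0,0,0,0]
    - [0,0,0,0,0,0]

```text
time: 7.48
tcp_pos: [0.4985, -0.0842, 0.0046]
ee_rot: [116.7, 90.0, -63.3]
wrist_force: [0.5, -0.8, 2.0]
finger_gap: 0.0
```

```bash
python3 -c "
from h import *;look('8',range(218,250,3))"
```

```text
7.7833 [ 0.4985 -0.0841  0.0047] [ 0.4985 -0.0841  0.0048] F [ 0.04 -0.29  1.81]
218 [ 0.5116 -0.0841  0.028 ]; 221 [ 0.5138 -0.0841  0.0383]; 224 [ 0.5124 -0.0841  0.0387]; 227 [ 0.5111 -0.0841  0.0396]; 230 [ 0.5099 -0.0841  0.0405]; 233 [ 0.5086 -0.0841  0.041 ]; 236 [ 0.5074 -0.0841  0.042 ]; 239 [ 0.5094 -0.0841  0.0502]; 242 [ 0.5097 -0.0841  0.0541]; 245 [ 0.5097 -0.0842  0.0572]; 248 [ 0.5098 -0.0842  0.0606];
```

Contact. The force is 1.8 N, and the head surface in the depth map has dropped about 2.8 mm, so reported z≈0.0047 is the wanted sweep height. Now the sweep, slowly along the arc.

Request:
drive_tool:
  deltas:
    - [0,-0.3,0.1,0,0,0]
    - [0,-0.3,0.1,0,0,0]
    - [0,-0.3,0.1,0,0,0]
    - [0,-0.3,0.1,0,0,0]
    - [0,-0.3,0.1,0,0,0]

```text
time: 8.2
tcp_pos: [0.4932, -0.0686, 0.0047]
ee_rot: [-62.1, 90.0, 117.9]
wrist_force: [0.5, 0.8, 1.1]
finger_gap: 0.0003
```

Request:
drive_tool:
  deltas:
    - [0,-0.3,0.1,0,0,0]
    - [0,-0.3,0.1,0,0,0]
    - [0,-0.3,0.1,0,0,0]
    - [0,-0.3,0.1,0,0,0]
    - [0,-0.3,0.1,0,0,0]

```text
time: 8.62
tcp_pos: [0.4881, -0.0537, 0.0046]
ee_rot: [-13.1, 90.0, 166.8]
wrist_force: [0.5, 0.5, 0.1]
finger_gap: 0.0001
```

```bash
python3 -c "
from h import *;look('9',[])"
```

```text
8.9167 [ 0.4879 -0.053   0.0046] [ 0.4884 -0.0543  0.0047] F [ 0.12 -0.15 -0.13]
```

View pics/w9.png

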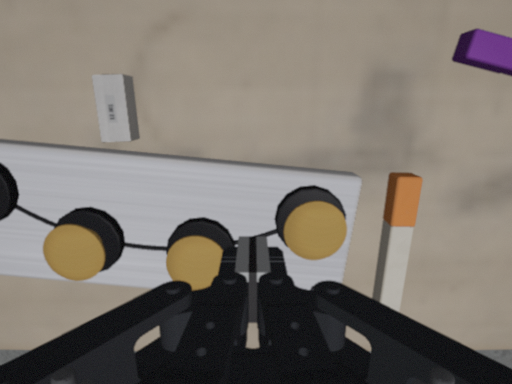

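Plunger 4 (315,230) is back up and the tip is midway at the line, with zero force. On to plunger 3.

Request:
drive_tool:
  deltas:
    - [0,-0.3,0.09,0,0,0]
    - [0,-0.3,0.09,0,0,0]
    - [0,-0.3,0.09,0,0,0]
    - [0,-0.3,0.08,0,0,0]
    - [0,-0.3,0.08,0,0,0]

```text
time: 9.33
tcp_pos: [0.4842, -0.0393, 0.0048]
ee_rot: [114.9, 89.9, -65.1]
wrist_force: [1.7, -3.2, 1.3]
finger_gap: -0.0001
```

Request:
drive_tool:
  deltas:
    - [0,-0.3,0.08,0,0,0]
    - [0,-0.3,0.08,0,0,0]
    - [0,-0.3,0.08,0,0,0]
    - [0,-0.3,0.07,0,0,0]
    - [0,-0.3,0.06,0,0,0]

```text
time: 9.75
tcp_pos: [0.4805, -0.0238, 0.0048]
ee_rot: [175.3, 90.0, -4.8]
wrist_force: [0.8, -1.7, 2.0]
finger_gap: -0.0002
```

```bash
python3 -c "
from h import *;look('10',range(218,250,3))"
```

```text
10.05 [ 0.4803 -0.023   0.0048] [ 0.4804 -0.0235  0.0047] F [-0.53  1.12  2.12]
218 [ 0.4933 -0.0237  0.0275]; 221 [ 0.4957 -0.0237  0.0382]; 224 [ 0.4945 -0.0237  0.0392]; 227 [ 0.4932 -0.0237  0.0399]; 230 [ 0.4919 -0.0237  0.0406]; 233 [ 0.4907 -0.0237  0.0417]; 236 [ 0.4891 -0.0237  0.0416]; 239 [ 0.4916 -0.0238  0.0508]; 242 [ 0.4915 -0.0237  0.054 ]; 245 [ 0.4916 -0.0238  0.0573]; 248 [ 0.4916 -0.0238  0.0604];
```

View pics/w10.png

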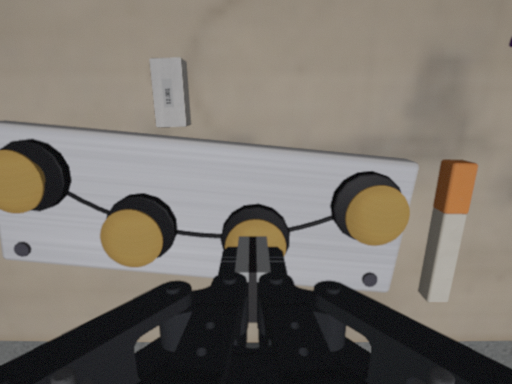

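Plunger 3, under the tip at (256,235), is pressed about 2.7 mm at 2.1 N. Continuing to the middle and then plunger 2.

Request:
drive_tool:
  deltas:
    - [0,-0.3,0,0,0,0]
    - [0,-0.3,0,0,0,0]
    - [0,-0.3,0,0,0,0]
    - [0,-0.3,0,0,0,0]
    - [0,-0.3,0,0,0,0]

```text
time: 10.47
tcp_pos: [0.4803, -0.0087, 0.0047]
ee_rot: [-29.0, 90.0, 151.0]
wrist_force: [0.1, -0.7, 0.3]
finger_gap: -0.0003
```

Request:
drive_tool:
  deltas:
    - [0,-0.3,-0.02,0,0,0]
    - [0,-0.3,-0.02,0,0,0]
    - [0,-0.3,-0.02,0,0,0]
    - [0,-0.3,-0.02,0,0,0]
    - [0,-0.3,-0.02,0,0,0]

```text
time: 10.88
tcp_pos: [0.4814, 0.0063, 0.0046]
ee_rot: [-8.4, 90.0, 171.6]
wrist_force: [0.3, 0.1, -0.1]
finger_gap: 0.0003
```

Request:
drive_tool:
  deltas:
    - [0,-0.3,-0.04,0,0,0]
    - [0,-0.3,-0.04,0,0,0]
    - [0,-0.3,-0.04,0,0,0]
    - [0,-0.3,-0.04,0,0,0]
    - [0,-0.3,-0.05,0,0,0]

```text
time: 11.3
tcp_pos: [0.4835, 0.021, 0.0047]
ee_rot: [79.0, 90.0, -101.0]
wrist_force: [-0.0, -1.8, 0.4]
finger_gap: 0.0002
```

Request:
drive_tool:
  deltas:
    - [0,-0.3,-0.05,0,0,0]
    - [0,-0.3,-0.05,0,0,0]
    - [0,-0.3,-0.06,0,0,0]
    - [0,-0.3,-0.07,0,0,0]
    - [0,-0.3,-0.08,0,0,0]

```text
time: 11.72
tcp_pos: [0.4868, 0.0362, 0.0048]
ee_rot: [179.3, 90.0, -0.7]
wrist_force: [-0.2, -1.0, 2.3]
finger_gap: 0.0
```

```bash
python3 -c "
from h import *;look('11',range(218,250,3))"
```

```text
12.0167 [0.487  0.037  0.0048] [0.487  0.0366 0.0048] F [-0.16  0.65  1.18]
218 [0.5001 0.0363 0.0288]; 221 [0.5017 0.0362 0.0375]; 224 [0.5007 0.0362 0.039 ]; 227 [0.4995 0.0362 0.0399]; 230 [0.4981 0.0362 0.0404]; 233 [0.497  0.0362 0.0416]; 236 [0.4957 0.0362 0.0422]; 239 [0.4978 0.0362 0.0506]; 242 [0.4981 0.0362 0.0546]; 245 [0.4981 0.0362 0.0577]; 248 [0.4977 0.0362 0.06  ];
```

View pics/w11.png

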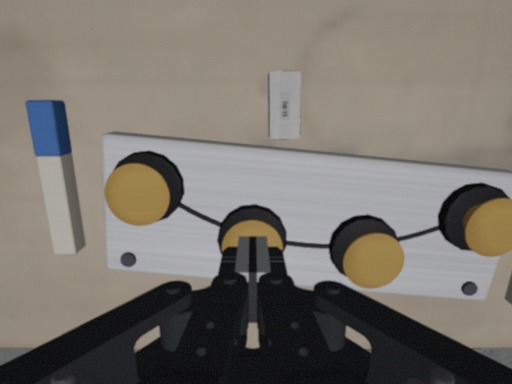

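Plunger 2 (252,237) is pressed about the same; 3 and 4 are back up. Now to plunger 1, the last.

Request:
drive_tool:
  deltas:
    - [0,-0.28,-0.1,0,0,0]
    - [0,-0.28,-0.1,0,0,0]
    - [0,-0.28,-0.11,0,0,0]
    - [0,-0.28,-0.11,0,0,0]
    - [0,-0.28,-0.12,0,0,0]

```text
time: 12.43
tcp_pos: [0.4921, 0.0501, 0.0047]
ee_rot: [52.0, 90.0, -128.1]
wrist_force: [-0.1, 0.6, 1.9]
finger_gap: -0.0002
```

Request:
drive_tool:
  deltas:
    - [0,-0.28,-0.12,0,0,0]
    - [0,-0.27,-0.13,0,0,0]
    - [0,-0.27,-0.14,0,0,0]
    - [0,-0.27,-0.14,0,0,0]
    - [0,-0.27,-0.15,0,0,0]

```text
time: 12.85
tcp_pos: [0.499, 0.0639, 0.0046]
ee_rot: [-55.4, 90.0, 124.6]
wrist_force: [0.5, 0.1, 0.1]
finger_gap: 0.0002
```

Request:
drive_tool:
  deltas:
    - [0,-0.27,-0.15,0,0,0]
    - [0,-0.27,-0.15,0,0,0]
    - [0,-0.27,-0.16,0,0,0]
    - [0,-0.27,-0.16,0,0,0]
    - [0,-0.27,-0.16,0,0,0]

```text
time: 13.27
tcp_pos: [0.5065, 0.0767, 0.0047]
ee_rot: [48.4, 89.9, -131.6]
wrist_force: [-0.9, -2.0, 0.8]
finger_gap: 0.0002
```

Request:
drive_tool:
  deltas:
    - [0,-0.27,-0.16,0,0,0]
    - [0,-0.27,-0.17,0,0,0]
    - [0,-0.26,-0.17,0,0,0]
    - [0,-0.26,-0.17,0,0,0]
    - [0,-0.2,-0.15,0,0,0]

```text
time: 13.68
tcp_pos: [0.5152, 0.0901, 0.0048]
ee_rot: [-149.0, 90.0, 31.0]
wrist_force: [-1.0, -1.2, 2.8]
finger_gap: 0.0002
```

```bash
python3 -c "
from h import *;look('12',range(218,250,3))"
```

```text
13.9833 [0.5155 0.0906 0.0049] [0.5154 0.0902 0.0049] F [-0.08  0.64  1.84]
218 [0.5282 0.0901 0.0278]; 221 [0.5307 0.0901 0.039 ]; 224 [0.5292 0.0901 0.0392]; 227 [0.5281 0.0901 0.0405]; 230 [0.5268 0.0901 0.041 ]; 233 [0.5255 0.0901 0.0418]; 236 [0.5242 0.0901 0.0424]; 239 [0.5262 0.0901 0.0506]; 242 [0.5263 0.0901 0.054 ]; 245 [0.5263 0.0901 0.0573]; 248 [0.5263 0.0901 0.0603];
```

View pics/w12.png

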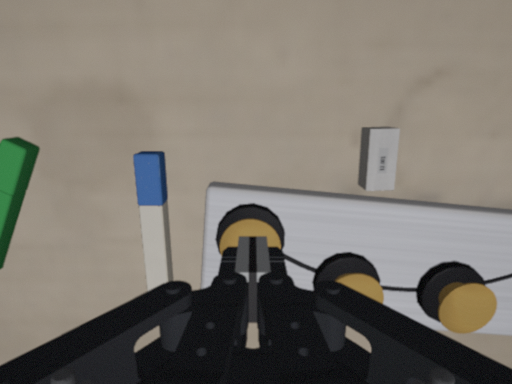

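Request:
drive_tool:
  deltas:
    - [0.03,0,0,0,0,0]
    - [0.03,0,0,0,0,0]
    - [0,0,0,0,0,0]
    - [0,0,0,0,0,0]
    - [0,0,0,0,0,0]

```text
time: 14.4
tcp_pos: [0.5151, 0.0897, 0.0042]
ee_rot: [-164.3, 90.0, 15.7]
wrist_force: [1.4, 1.4, 2.1]
finger_gap: 0.0
```

```bash
python3 - <<'E'
from h import *;from bench import manip
look('13',range(218,240,3));print()
t=manip.snapshot("top");w=manip.snapshot("wrist")
for c,a in blobs(t,(15,110,90),(32,255,255)):
    X=plane(t,c,.038)[0]
    if X[0]<.6: print("top",c,a,X.round(4))
for c,a in blobs(w,(15,110,90),(32,255,255),200):
    print("wrist",c,a,plane(w,c,.038)[0].round(4))
for p in([.4864,.0368],[.4803,-.025]):
    u,v=proj(w,[*p,.046])[0].round().astype(int)
    if 0<=u<512 and 0<=v<384:
        o,r=ray(w,[u,v]);print("top",(o+r[0]*w["z_map"][v,u]).round(4))
b=t["color"][150:240,110:350];cv2.imwrite("pics/t13.png",cv2.resize(b,None,fx=3,fy=3))
E
```

```text
14.7 [0.5151 0.0896 0.0042] [0.515  0.0895 0.0041] F [0.78 1.23 1.97]
218 [0.5285 0.0897 0.0283]; 221 [0.5304 0.0897 0.0379]; 224 [0.5292 0.0897 0.0389]; 227 [0.528  0.0897 0.0399]; 230 [0.5265 0.0897 0.04  ]; 233 [0.5254 0.0897 0.0413]; 236 [0.5238 0.0897 0.0412]; 239 [0.5262 0.0897 0.0502]; 
top [289.6 197.6] 85 [ 0.4974 -0.0842  0.038 ]
top [308.4 196. ] 12 [ 0.5022 -0.1384  0.038 ]
top [269.1 203.8] 88 [ 0.4793 -0.0252  0.038 ]
top [124.8 217.4] 211 [0.4392 0.3863 0.038 ]
wrist [246.9 233. ] 1113 [0.524  0.0921 0.038 ]
wrist [362.6 285.2] 715 [0.4944 0.0316 0.038 ]
wrist [466.9 308. ] 2179 [ 0.48   -0.0266  0.038 ]
top [0.5274 0.0585 0.1038]
top [ 0.4806 -0.0249  0.0463]
```

View pics/s13.png

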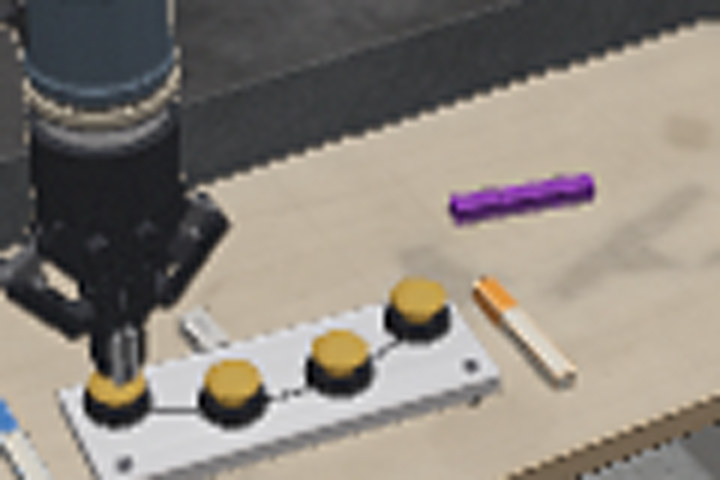

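View pics/t13.png

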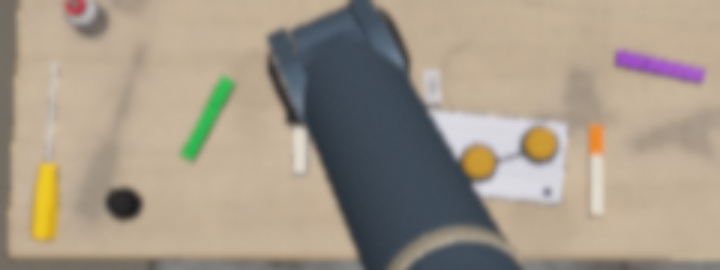

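The nest has not moved: its heads are within 0.3 mm of the start in the top view. The last plunger is held about 3.3 mm down at about 2 N, and the other three are up. Handing in.

```bash
python3 -c "
from bench import manip
print(manip.hand_in())"
```

```text
the job is handed in; nothing more can be done
None
```

The sweep is done and the job is handed in. The shut fingertips ran from the orange-tube end (plunger 4) over 3 and 2 to 1 in one low pass. Each plunger went down about 3 mm, and plunger 1 at the blue-tube end is still held part-way down. The hand-in reports no verdict, so the result rests on my own checks.

- **Last checks before hand-in (about 14.7 s on the robot's clock):**
  - By the depth map, plunger 1 is down about 3 mm, with about 2 N upward on the wrist.
  - Plungers 2 to 4 looked fully up. Only plunger 3's height was also measured, at 46 mm.
  - The two heads not hidden by the arm are within 0.3 mm of their starting positions, so the nest has not shifted. The other things look unmoved; I judged those by eye, and the arm hid part of the blue tube and the nest from above.
- **A check that disagreed:** the reported TCP height did not match what the cameras and contact showed. Two cameras put the real fingertip about 42 mm above the reported TCP, while contact on the first plunger gave about 38.5 mm. A first pass at the nominal height touched nothing. I then set the sweep height from contact force and depth on plunger 4, and swept at a reported z of about 4.7 mm.
- **Start of the sweep:** because of that, plunger 4 was first pressed straight down from above, and the sweep went on from there.

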